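Put the charcoal block away and latch the tray

ROBOT

A 6-joint arm with a two-finger parallel gripper is mounted at the origin on the work surface; the furniture and walls round the work are solid. World frame = base frame: x ahead of the robot, y to its left, z up, the work surface at z = 0. Lengths are in m, angles in rad, forces in N, time in s.
With the tool pointing down it reaches from about 0.35 to 0.725 m from the base axis. Payload 4.3 kg.
Tool frame: the origin (TCP) lies at the very end of the fingers, on their centre line; the grasp point (between the pads) lies 19 mm behind it (robot.grip_point_offset is the distance from the TCP to the grasp point, in m); z points along the fingers, y is the line along which they close (so a half turn about z gives the same grasp; the last joint's range is limited). The gripper opens to 85 mm and grips with 20 to 120 N. Pads are 22 mm wide; open, the fingers measure 114 mm over their backs; the gripper's body (76 mm by 85 mm) begins 54 mm behind the grasp point. The pads swing forward as they close: fully open they stand 13 mm farther back than shut.
Start: joints at [1.215, 0.377, 0.081, 1.274, 0, 1.46], TCP at [0.14, 0.558, 0.231] pointing down, gripper open.
Joint ranges: [-2.72, 2.72], [-0.84, 1.66], [-1.02, 1.22], [-1.77, 2.12], [-1.37, 1.28], [-3.14, 3.14]. Speed limits (rad/s): [2.57, 2.57, 3.14, 3.14, 3.14, 3.14].

INTERFACE

Orientations are given as a unit quaternion [w, x, y, z].
In Python, from cell import robot, viewer gives the robot as it stands. The module is installed in compiled form; this text tells all that it offers.
- The arm moves only by the tool carry_out, never from a script. Its argument "steps" is a list of rows, each a list of 7 numbers: the shift along the tool's x, y, z scaled (see below), then the turn, a rotation vector about the tool's x, y, z scaled (see below), then the finger opening in mm, from 0 to 85.4. In form: [[x, y, z, rx, ry, rz, jaw], ...]. A call has 1 to 10 rows; each row is the pose to reach, as a shift and turn from the pose commanded when the call began, along the tool's axes at that moment; what a row does not reach only later rows make up. The controller multiplies each number of a shift by 20 cm and each number of a turn by 0.5 rad. A row lasts 1/12 s, in which the tool goes at most 41.7 mm and 7.16 degrees, less where a joint would pass 70% of its speed; a pose out of reach is approached as far as the arm can. A call with a number of a shift or a turn outside -1 to 1 is refused whole. A call with a gripper value outside its range is refused whole. The fingers move at their own pace and stop on an object; "force" is the grip in N (left out, the last holds). Time passes only in rows, so rows that repeat a pose let the fingers close. It gives the time, the measured TCP pose, the force, the opening and the grip force at its end, in the units of the state.
- robot.get_state(): the state, without advancing time (a new reading comes with each control period).
- viewer.capture(name): name is "scene" or "top" or "wrist"; returns a dict with "img" (480x640x3 uint8, red, green, blue), "z_map" (480x640 float32, m along the optical axis (not along the pixel's ray), 0 where there is no reading), "camera_matrix" (3x3 intrinsics, pixels), "xyz" and "rotation" of the camera in the world. Camera axes: x right, y down, z forward; pixel columns grow to the right and rows downward; lengths in m; the calibration is good to about 2 mm. A picture is of the moment at which its call begins.
- robot.job_done(): hands the job in; it is judged then, once.
The state is a dict: "time": time; "joint_positions": joint angles; "qvel": joint speeds; "joint_efforts": joint torques, N m; "ee_pos": TCP position; "tool_rot": TCP orientation; "contact_force": force on the tool from outside, world axes, zero at the start; "wrist_torque": the same for the moment, N m; "grip_width": finger opening in m; "grasp_force": force on a finger pad.
Only numpy, scipy, OpenCV 4.12 (cv2) and the standard library are available. Lean on these libraries where they do the work, as an engineer would, in place of code of your own. Each camera call takes 0.05 s, during which the arm holds its last target. There are 200 camera calls.

TASK

The low grey tray cabinet at the back left has its tray pulled out: set the black charcoal soldering block down flat in that tray, without dropping it. Then press the tray in by its front until its push-push latch has caught, pressing with no more than 20 N, let go and see that it stays in (if it slides back out, press it again). Leave the other things on the bench where they are.

Things in the scene. Friction and masses are not known exactly. Their poses are not given: they have to be found in the camera images.
- charcoal_center (a point): centre (half-way up) of the charcoal soldering block: a plain black block 45 (its x) x 70 (its y) x 26 mm high, about 50 g, lying flat on the bench; z up
- cabinet: grey tray cabinet fixed on the bench, 190 deep x 180 wide x 64 mm high, with its one tray; origin at the centre of its underside, x into the cabinet (away from the tray's front), its face at x = -95 mm, z up. Inside, out of sight and at an unknown depth on a slotted mount, sits the push-push latch with a 2 to 6 N ejector spring and a rubber buffer of 4 N per mm
- tray_floor (a point): centre of the shallow aluminium tray's inner floor, 136 (x, the closing direction) x 132 mm (y), 18 mm above the bench. Side walls rise 16 mm, the front 37 mm above it; inside of the front at x = -68 mm. Cabinet's face at x = (joint tray) - 68 mm: only the floor before it is open from above, the roof hangs 38 mm over the rest
- tray_front (a point): centre of the outer face of the tray's flat front (12 thick, 176 wide, 50 mm high), 30 mm above the bench; press here along +x. The tray runs at about 1 N, then meets the ejector (2 to 6 N, last 40 mm), catches at 6 to 9 N, then the buffer: about 12 N is sure to have caught. Pressing a caught tray to the buffer again frees it
- tray (a joint): how far the tray is out (m): gap from cabinet face to the back of the tray's front, 0.105 to 0.125 at the start. It meets the ejector 0.071 to 0.043 out and passes the catch point some 7 to 9 mm deeper than where it then rests, differing from cabinet to cabinet. Let go, a caught tray springs back some 7 to 13 mm and stays, 0.010 to 0.038 out; an uncaught one is pushed out to 0.043 or more
- emery_pack: blue packet, 50x70x24 mm, origin at the centre of its underside; bystander
- fire_brick: pale fire brick with round stains, 64x100x22 mm, lying on the bare bench, origin at the centre of its underside; bystander
- bowl: grey bowl, 110 mm across, 51 mm high, origin at the centre of its underside; bystander

How it is judged:
By the outcome, as a careful person would: the job done as asked, in the order asked, and still so for the second after the job is handed in, with the robot touching nothing.
It also fails if it takes over 54 s, if anything falls off the work surface, if the arm or the gripper's body presses on something with over 40 N, if the wrist force passes 120 N, or if a joint passes its speed limit or range.

## Working session

There is one attempt and no reset: what is moved stays moved. The work goes in short steps, Python scripts to look and compute and a tool call to move; the robot and the scene stay as the last step left them, time stands still between calls to the robot, and variables do not carry over. Pictures are saved under pics/ and viewed, at most 10 in all, crops included, and the job is handed in when it is done.

Besides the shell and the picture viewer there is one more tool, called after "Request:" as name(argument=value, ...), one argument or row to a line, values as JSON. carry_out: Moves the arm, as the interface text tells. Shifts and turns lie within -1 to 1; 1 stands for 20 cm of shift or 0.5 rad of turn. Its arguments: {"type":"object","properties":{"steps":{"type":"array","items":{"type":"array","items":{"type":"number"}}},"force":{"type":"number"}},"required":["steps"]}

```bash
mkdir -p pics; cat > h.py <<'E'
import numpy as np, cv2
from cell import robot, viewer
from scipy.spatial.transform import Rotation as R
def cap(n,f=None):
    c=viewer.capture(n)
    if f: cv2.imwrite('pics/'+f,c['img'][:,:,::-1])
    K=np.array(c['camera_matrix']);z=c['z_map']
    v,u=np.mgrid[:480,:640]
    P=np.stack([(u-K[0,2])/K[0,0]*z,(v-K[1,2])/K[1,1]*z,z],-1)
    r=np.array(c['rotation'])
    r=r if r.shape==(3,3) else R.from_quat(np.roll(r,-1)).as_matrix()
    c['W']=P@r.T+np.array(c['xyz']); return c
def st():
    s=robot.get_state(); print({k:np.round(s[k],3).tolist() for k in ('time','joint_positions','ee_pos','tool_rot','contact_force','grip_width','grasp_force')}); return s
E
python3 - <<'E'
from h import *
st()
a=cap('scene','scene1.png');b=cap('top','top1.png')
print(a['xyz'],b['xyz'],b['rotation'])
np.savez('top1.npz',W=b['W'],img=b['img']);np.savez('scene1.npz',W=a['W'],img=a['img'])
E
```

```text
{'time': 0.0, 'joint_positions': [1.215, 0.378, 0.08, 1.274, 0.0, 1.46], 'ee_pos': [0.14, 0.557, 0.23], 'tool_rot': [-0.0, 0.123, 0.992, -0.001], 'contact_force': [0.21, 0.48, 0.059], 'grip_width': 0.085, 'grasp_force': 0.0}
[ 0.06007208 -0.57443594  0.73323428] [0.32813206 0.05004546 1.4115692 ] [-0.05857868  0.71157849 -0.69759413  0.05989174]
```

View pics/top1.png

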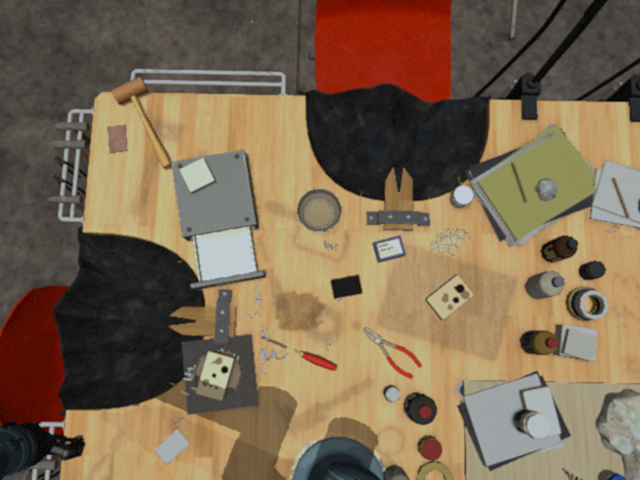

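View pics/scene1.png

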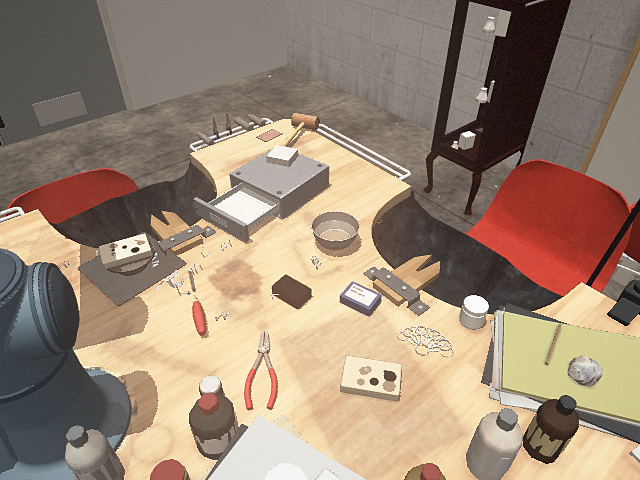

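The top view shows the black block at about (346,286), the cabinet at (215,195) with its tray floor at (225,255) and tray front along (192,285)-(264,273). The bowl is at (320,210), the blue packet at (389,249) and the brick at (449,297). The arm is at bottom left.

```bash
python3 - <<'E'
from h import *
d=np.load('top1.npz');W=d['W'];im=d['img'].astype(int)
def rect(m,n):
    p=W[m][:,:2].astype(np.float32); r=cv2.minAreaRect(p*1000); print(n,m.sum(),np.round(r[0],1),np.round(r[1],1),round(r[2],1),'z',np.round(np.percentile(W[m][:,2],[5,50,95]),4)); print(np.round(cv2.boxPoints(r)).tolist())
def box(u0,u1,v0,v1):
    m=np.zeros((480,640),bool);m[v0:v1,u0:u1]=1;return m
Z=W[...,2]
rect(box(325,370,270,305)&(Z>.015)&(Z<.04),'block')
rect(box(165,275,145,240)&(Z>.058)&(Z<.07),'cab top')
rect(box(180,275,262,295)&(Z>.045)&(Z<.07),'front')
rect(box(190,265,225,285)&(Z>.012)&(Z<.024),'floor')
rect(box(370,410,230,265)&(Z>.015),'emery');rect(box(295,345,185,235)&(Z>.03),'bowl');rect(box(215,240,285,345)&(Z>.02),'clamp bits')
rect(box(170,220,150,200)&(Z>.072),'thing on top')
print(np.median(Z[box(280,320,250,270)]))
print(Z[box(165,280,145,150)].max())
E
```

```text
block 544 [459.3 -12.4] [46.1 70.1] 12.3 z [0.0199 0.0251 0.0297]
[[429.0, 17.0], [444.0, -52.0], [489.0, -42.0], [474.0, 27.0]]
cab top 4720 [675.6 313.7] [192.8 180.4] 11.2 z [0.0591 0.0632 0.0677]
[[563.0, 383.0], [599.0, 206.0], [788.0, 244.0], [753.0, 421.0]]
front 392 [467.1 271.6] [ 12.5 175.5] 11.2 z [0.0484 0.0538 0.0582]
[[444.0, 356.0], [478.0, 184.0], [490.0, 187.0], [456.0, 359.0]]
floor 2434 [528.4 273.3] [134.1 155.5] 11.1 z [0.0131 0.0174 0.022 ]
[[448.0, 337.0], [477.0, 184.0], [609.0, 210.0], [579.0, 363.0]]
emery 575 [469.2 -34.4] [ 74.5 320.3] 46.0 z [0.0164 0.0216 0.0261]
[[328.0, 50.0], [559.0, -172.0], [610.0, -119.0], [380.0, 104.0]]
bowl 358 [516.3  32.3] [362.2 108.3] 11.3 z [0.0312 0.0439 0.0536]
[[328.0, 50.0], [349.0, -56.0], [704.0, 15.0], [683.0, 121.0]]
clamp bits 367 [373.2 176.1] [100.3 248.2] 2.3 z [0.0202 0.0222 0.0284]
[[318.0, 298.0], [328.0, 50.0], [428.0, 54.0], [418.0, 302.0]]
thing on top 744 [525.6 224.6] [522.5  68.8] 34.0 z [0.0768 0.082  0.0868]
[[290.0, 107.0], [328.0, 50.0], [761.0, 342.0], [723.0, 399.0]]
-0.0006945457335250094
1.4115692029998075
```

```bash
cat >> h.py <<'E'
def plan(p,yaw):  # yaw (deg) of tool y in world, tool down
    s=robot.get_state(); r0=R.from_quat(np.roll(s['tool_rot'],-1)); y=np.deg2rad(yaw)
    Y=np.array([np.cos(y),np.sin(y),0]);Z=np.array([0,0,-1.]);T=R.from_matrix(np.c_[np.cross(Y,Z),Y,Z])
    d=np.array(p)-s['ee_pos']
    print('ee',np.round(s['ee_pos'],4),'F',np.round(s['contact_force'],2),'grip',round(s['grip_width'],4),round(s['grasp_force'],1),'t',round(s['time'],2))
    print('shift now-axes',np.round(r0.inv().apply(d)/.2,3),'turn',np.round((r0.inv()*T).as_rotvec()/.5,3),'shift target-axes',np.round(T.inv().apply(d)/.2,3))
E
python3 -c "
from h import *
plan([.459,-.0125,.15],102.3)"
```

```text
ee [0.1397 0.5572 0.2304] F [-0.62 -0.1  -0.35] grip 0.0857 0.0 t 0.1
shift now-axes [-2.242 -2.373  0.406] turn [-0.004 -0.001 -0.921] shift target-axes [-0.953 -3.123  0.402]
```

Request:
carry_out(
  steps=[
    [-0.2,-0.2,0,0,0,-0.2,85],
    [-0.4,-0.4,0,0,0,-0.4,85],
    [-0.6,-0.6,0,0,0,-0.6,85],
    [-0.75,-0.75,0,0,0,-0.8,85],
    [-0.9,-0.9,0,0,0,-0.92,85],
    [-0.9,-0.95,0,0,0,-0.92,85],
    [-0.9,-0.95,0,0,0,-0.92,85],
  ],
)

```text
time: 0.68
ee_pos: [0.2691, 0.3252, 0.2309]
tool_rot: [-0.0, -0.105, 0.994, -0.001]
contact_force: [-0.3, -0.4, -0.5]
grip_width: 0.0851
grasp_force: 0.0
```

```bash
python3 -c "
from h import *
plan([.459,-.0125,.15],102.3)"
```

```text
ee [0.2691 0.3252 0.2309] F [-0.33 -0.38 -0.54] grip 0.0851 0.0 t 0.68
shift now-axes [-0.577 -1.848  0.409] turn [-0.006 -0.002 -0.009] shift target-axes [-0.568 -1.852  0.404]
```

Request:
carry_out(
  steps=[
    [-0.06,-0.2,0,0,0,0,85],
    [-0.12,-0.4,0,0,0,0,85],
    [-0.18,-0.6,0,0,0,0,85],
    [-0.24,-0.8,0,0,0,0,85],
    [-0.29,-0.95,0,0,0,0,85],
    [-0.29,-0.95,0,0,0,0,85],
  ],
)

```text
time: 1.18
ee_pos: [0.3677, 0.1521, 0.2311]
tool_rot: [0.001, -0.103, 0.995, -0.001]
contact_force: [1.0, 0.7, 0.4]
grip_width: 0.0852
grasp_force: 0.0
```

Request:
carry_out(
  steps=[
    [-0.06,-0.2,0.1,0,0,0,85],
    [-0.12,-0.4,0.2,0,0,0,85],
    [-0.18,-0.6,0.3,0,0,0,85],
    [-0.24,-0.8,0.4,0,0,0,85],
    [-0.28,-0.9,0.4,0,0,0,85],
    [-0.28,-0.9,0.4,0,0,0,85],
    [-0.28,-0.9,0.4,0,0,0,85],
  ],
)

```text
time: 1.77
ee_pos: [0.4582, -0.0084, 0.1503]
tool_rot: [-0.001, -0.105, 0.994, 0.001]
contact_force: [-1.2, 0.0, -1.0]
grip_width: 0.0851
grasp_force: 0.0
```

```bash
python3 - <<'E'
from h import *
c=cap('wrist','w1.png')
W=c['W'];Z=W[...,2];g=c['img'].max(-1)
m=(Z>.018)&(Z<.035)&(g<90)&(abs(W[...,0]-.459)<.07)&(abs(W[...,1]+.0125)<.08)
n,l,s,_=cv2.connectedComponentsWithStats(m.astype(np.uint8)); m=l==1+s[1:,4].argmax()
r=cv2.minAreaRect((W[m][:,:2]*1000).astype(np.float32));print(m.sum(),r,np.median(Z[m]))
plan([.459,-.0125,.003],102.3)
E
```

```text
5261 ((460.415283203125, -10.796581268310547), (45.275604248046875, 69.8868637084961), 11.562859535217285) 0.02458036347879511
ee [ 0.4577 -0.0073  0.1508] F [-0.21  0.35 -1.47] grip 0.085 0.0 t 1.82
shift now-axes [-0.002 -0.028  0.739] turn [ 0.003 -0.003 -0.003] shift target-axes [-0.001 -0.027  0.739]
```

View pics/w1.png

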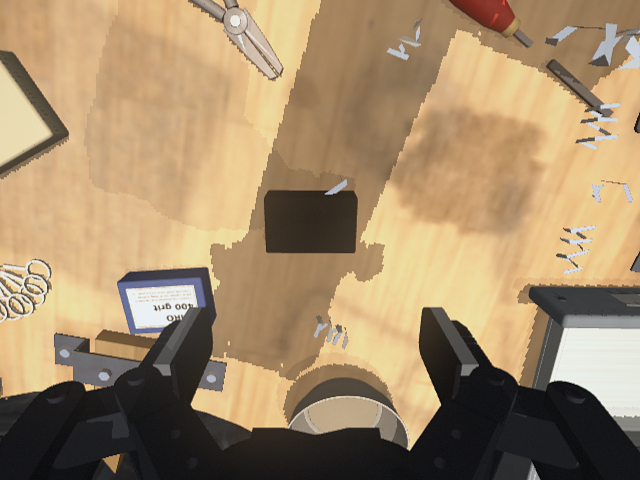

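The black block fills (265-357, 190-252), square to the fingers and between them. The blue packet at (165,300) and the bowl at (347,420) are clear of the descent.

Request:
carry_out(
  steps=[
    [-0.01,-0.02,0.15,0,0,0,85],
    [-0.01,-0.02,0.3,0,0,0,85],
    [-0.01,-0.02,0.45,0,0,0,85],
    [-0.01,-0.02,0.58,0,0,0,85],
    [-0.01,-0.02,0.66,0,0,0,85],
    [-0.01,-0.02,0.7,0,0,0,85],
    [-0.01,-0.02,0.73,0,0,0,85],
    [-0.01,-0.02,0.73,0,0,0,85],
    [-0.01,-0.02,0.73,0,0,0,85],
  ],
)

```text
time: 2.57
ee_pos: [0.4618, -0.0106, 0.0062]
tool_rot: [0.001, -0.107, 0.994, -0.0]
contact_force: [-0.6, -0.1, 0.2]
grip_width: 0.085
grasp_force: 0.0
```

Request:
carry_out(
  steps=[
    [0,0,0,0,0,0,60],
    [0,0,0,0,0,0,60],
    [0,0,0,0,0,0,60],
    [0,0,0,0,0,0,60],
    [0,0,0,0,0,0,60],
    [0,0,0,0,0,0,60],
  ],
  force=30,
)

```text
time: 3.07
ee_pos: [0.4625, -0.0111, 0.0067]
tool_rot: [0.001, -0.107, 0.994, -0.0]
contact_force: [-0.6, 2.1, 6.2]
grip_width: 0.0692
grasp_force: 34.1
```

Request:
carry_out(
  steps=[
    [0,0,-0.05,0,0,0,60],
    [0,0,-0.15,0,0,0,60],
    [0,0,-0.3,0,0,0,60],
    [0,0,-0.45,0,0,0,60],
    [0,0,-0.6,0,0,0,60],
    [0,0,-0.7,0,0,0,60],
    [0,0,-0.7,0,0,0,60],
  ],
)

```text
time: 3.65
ee_pos: [0.4647, -0.0118, 0.1504]
tool_rot: [0.005, -0.107, 0.994, -0.001]
contact_force: [1.6, -0.2, 0.2]
grip_width: 0.0691
grasp_force: 34.9
```

```bash
python3 - <<'E'
from h import *
c=cap('wrist','w2.png');s=cap('scene')
g=s['img'].max(-1);W=s['W']
m=(g<70)&(W[...,2]>.08)&(W[...,2]<.2)&(abs(W[...,0]-.46)<.06)&(abs(W[...,1])<.06)
print(m.sum(),np.percentile(W[m][:,2],[0,1,5,50]) if m.any() else '')
plan([.522,.2825,.15],101.2)
E
```

```text
57 [0.14370415 0.143772   0.14418538 0.14738793]
ee [ 0.4621 -0.0114  0.1463] F [ 0.1  -0.33 -0.35] grip 0.0691 34.9 t 3.75
shift now-axes [-0.605  1.372 -0.018] turn [-0.002  0.006  0.037] shift target-axes [-0.579  1.383 -0.019]
```

View pics/w2.png

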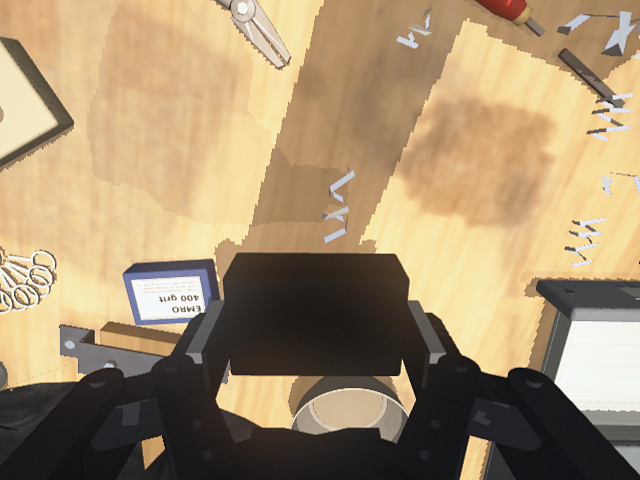

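The wrist view shows the block held squarely between the pads, spanning (222-410, 253-375), with nothing else moved.

Request:
carry_out(
  steps=[
    [-0.05,0.12,0,0,0,0,60],
    [-0.1,0.25,0,0,0,0.01,60],
    [-0.16,0.4,0,0,0,0.02,60],
    [-0.22,0.55,0,0,0,0.03,60],
    [-0.27,0.65,0,0,0,0.04,60],
    [-0.3,0.7,0,0,0,0.04,60],
  ],
)

```text
time: 4.25
ee_pos: [0.4889, 0.1407, 0.1435]
tool_rot: [-0.001, -0.098, 0.995, 0.0]
contact_force: [-0.7, 0.7, -0.7]
grip_width: 0.069
grasp_force: 34.9
```

Request:
carry_out(
  steps=[
    [-0.05,0.12,0,0,0,0,60],
    [-0.1,0.25,0,0,0,0,60],
    [-0.16,0.4,0,0,0,0,60],
    [-0.22,0.52,0,0,0,0,60],
    [-0.27,0.62,0,0,0,0,60],
    [-0.29,0.67,0,0,0,0,60],
    [-0.29,0.67,0,0,0,0,60],
    [-0.29,0.67,0,0,0,0,60],
    [-0.29,0.67,0,0,0,0,60],
  ],
)

```text
time: 5.0
ee_pos: [0.5204, 0.2795, 0.1447]
tool_rot: [-0.001, -0.096, 0.995, -0.001]
contact_force: [1.0, -0.7, -0.5]
grip_width: 0.069
grasp_force: 34.9
```

```bash
python3 - <<'E'
from h import *
c=cap('wrist','w3.png')
W=c['W'];Z=W[...,2]
d=np.array([.981,.194]);n=np.array([-.194,.981]);o=np.array([.581,.295])
q=(W[...,:2]-o)@np.c_[d,n]
m=(Z>.045)&(Z<.062)&(q[...,0]>-.15)&(q[...,0]<-.09)&(abs(q[...,1])<.12)
r=cv2.minAreaRect((W[m][:,:2]*1000).astype(np.float32));print('front',m.sum(),r,np.median(Z[m]))
f=(Z>.010)&(Z<.026)&(q[...,0]>-.1)&(q[...,0]<-.01)&(abs(q[...,1])<.06);print('floor z',np.median(Z[f]),f.sum())
plan([.522,.2825,.07],101.2)
E
```

```text
front 5547 ((468.6213684082031, 274.0583190917969), (12.262351989746094, 175.2581329345703), 11.282757759094238) 0.0532348277338838
floor z 0.016627254035178785 12428
ee [0.5206 0.2795 0.145 ] F [ 0.31  0.65 -0.68] grip 0.0692 34.9 t 5.05
shift now-axes [-0.01   0.014  0.375] turn [-0.001 -0.002 -0.006] shift target-axes [-0.01   0.013  0.375]
```

View pics/w3.png

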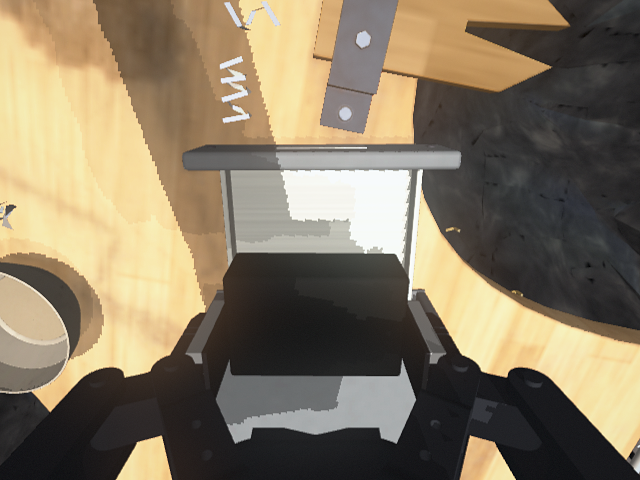

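The tray front is at (185-460, 145-170) and the walls at x≈230 and 412. The block is centred over the tray, with the cabinet roof below it in the image.

Request:
carry_out(
  steps=[
    [-0.01,0.024,0.1,0,0,0,60],
    [-0.01,0.024,0.22,0,0,0,60],
    [-0.01,0.024,0.34,0,0,0,60],
    [-0.01,0.024,0.44,0,0,0,60],
    [-0.01,0.024,0.51,0,0,0,60],
    [-0.01,0.024,0.55,0,0,0,60],
    [-0.01,0.024,0.57,0,0,0,60],
    [-0.01,0.024,0.57,0,0,0,60],
    [-0.01,0.024,0.57,0,0,0,60],
  ],
)

```text
time: 5.8
ee_pos: [0.5226, 0.286, 0.0322]
tool_rot: [0.001, -0.097, 0.995, 0.0]
contact_force: [0.5, -0.4, -0.9]
grip_width: 0.0686
grasp_force: 34.9
```

Request:
carry_out(
  steps=[
    [0,0,0.01,0,0,0,60],
    [0,0,0.02,0,0,0,60],
    [0,0,0.025,0,0,0,60],
    [0,0,0.025,0,0,0,60],
    [0,0,0.025,0,0,0,60],
  ],
)

```text
time: 6.22
ee_pos: [0.5221, 0.2863, 0.0264]
tool_rot: [0.0, -0.097, 0.995, 0.0]
contact_force: [-0.5, -0.7, -0.8]
grip_width: 0.0695
grasp_force: 34.9
```

Request:
carry_out(
  steps=[
    [0,0,0.005,0,0,0,60],
    [0,0,0.008,0,0,0,60],
    [0,0,0.01,0,0,0,60],
    [0,0,0.01,0,0,0,60],
    [0,0,0.01,0,0,0,60],
  ],
)

```text
time: 6.63
ee_pos: [0.5224, 0.2863, 0.0247]
tool_rot: [0.0, -0.097, 0.995, 0.0]
contact_force: [-0.4, -0.3, 3.1]
grip_width: 0.0691
grasp_force: 35.3
```

Request:
carry_out(
  steps=[
    [0,0,0,0,0,0,73],
    [0,0,0,0,0,0,76],
    [0,0,0,0,0,0,80],
    [0,0,0,0,0,0,80],
    [0,0,0,0,0,0,80],
    [0,0,0,0,0,0,80],
  ],
)

```text
time: 7.13
ee_pos: [0.522, 0.2862, 0.0242]
tool_rot: [-0.0, -0.097, 0.995, 0.0]
contact_force: [0.1, 0.3, 0.1]
grip_width: 0.0803
grasp_force: 0.0
```

Request:
carry_out(
  steps=[
    [0,0,-0.04,0,0,0,80],
    [0,0,-0.1,0,0,0,80],
    [0,0,-0.2,0,0,0,80],
    [0,0,-0.35,0,0,0,80],
    [0,0,-0.5,0,0,0,60],
    [0,0,-0.5,0,0,0,30],
    [0,0,-0.5,0,0,0,0],
  ],
)

```text
time: 7.72
ee_pos: [0.5241, 0.2871, 0.1273]
tool_rot: [0.003, -0.097, 0.995, 0.001]
contact_force: [-0.5, -1.3, -0.2]
grip_width: 0.045
grasp_force: 0.0
```

```bash
python3 - <<'E'
from h import *
c=cap('wrist','w4.png')
W=c['W'];Z=W[...,2];g=c['img'].max(-1)
m=(Z>.035)&(Z<.052)&(g<110)&(abs(W[...,0]-.522)<.05)&(abs(W[...,1]-.285)<.06)
print('block',m.sum(),cv2.minAreaRect((W[m][:,:2]*1000).astype(np.float32)),np.percentile(Z[m],[5,50,95]))
# standoff in front of the tray
d=np.array([.981,.194]);n=np.array([-.194,.981]);f=np.array([.4686,.2741])
p=f-.056*d; print(p); plan([*p,.16],101.2)
E
```

```text
block 7197 ((504.0997009277344, 274.2001953125), (81.39904022216797, 87.90234375), 11.471803665161133) [0.0411814  0.04257055 0.04366022]
[0.413664 0.263236]
ee [0.5227 0.2865 0.1253] F [ 0.47 -0.75 -0.71] grip 0.0375 0.0 t 7.77
shift now-axes [ 0.557 -0.009 -0.174] turn [ 0.001  0.004 -0.003] shift target-axes [ 0.558 -0.008 -0.173]
```

View pics/w4.png

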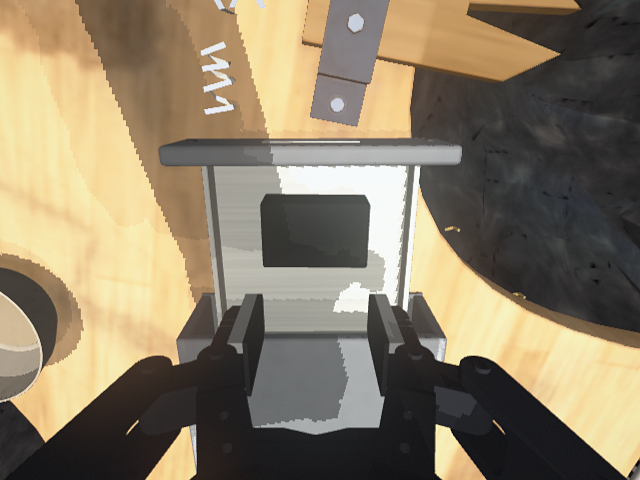

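The block lies flat in the tray at (262-370, 195-267), clear of the front and the walls. A metal strip at (337,100) lies just in front of the tray, so I'm checking its height.

```bash
python3 - <<'E'
from h import *
d=np.array([.981,.194]);n=np.array([-.194,.981]);f=np.array([.4686,.2741])
for fn in ('top1.npz',None):
    W=np.load(fn)['W'] if fn else cap('wrist')['W']
    q=(W[...,:2]-f)@np.c_[d,n]
    for a in range(-100,0,10):
        print(a,[ (round(float(np.median(W[m][:,2])*1000),1) if m.any() else None) for b in range(-40,40,10) for m in [(q[...,0]>a/1e3)&(q[...,0]<=a/1e3+.01)&(q[...,1]>b/1e3)&(q[...,1]<=b/1e3+.01)]])
E
```

```text
-100 [3.0, -0.8, -0.9, 1.7, 15.7, 20.0, 21.3, 20.1]
-90 [0.1, -2.8, -0.7, 1.9, 15.0, 19.2, 19.7, 21.8]
-80 [0.1, -0.2, 0.7, 10.7, 15.3, 20.9, 23.5, 20.7]
-70 [-1.3, -0.9, -0.6, 1.1, 16.5, 19.7, 21.1, 19.3]
-60 [-1.4, -0.3, -1.4, -0.6, 12.0, 20.3, 20.0, 21.3]
-50 [-0.8, 1.1, 0.2, 1.3, 4.5, 6.4, 16.5, 18.2]
-40 [-1.3, -2.0, -1.2, -0.4, 2.5, 2.4, 3.7, 1.8]
-30 [0.8, 0.8, -1.6, -0.2, 3.2, 5.4, 3.3, -0.7]
-20 [-1.0, -0.8, -0.8, -1.3, -1.0, -0.1, 0.2, -1.2]
-10 [48.2, 47.6, 49.0, 49.7, 48.0, 47.2, 48.5, 45.6]
-100 [-1.6, -1.7, -1.7, -1.6, None, None, None, None]
-90 [-1.3, -1.3, -1.5, -1.2, 15.8, 19.3, 19.5, 19.5]
-80 [-1.3, -1.4, -1.4, -0.6, 15.8, 19.5, 23.5, 19.4]
-70 [-1.4, -1.3, -1.5, -0.7, 15.5, 19.5, 19.7, 19.4]
-60 [-1.5, -1.4, -1.5, -1.5, 0.5, 19.3, 19.5, 19.4]
-50 [-1.5, -1.4, -1.3, -1.4, 1.9, 18.6, 19.1, 19.4]
-40 [-1.3, -1.3, -1.4, -1.6, 1.6, 1.9, 1.7, 1.2]
-30 [-1.4, -1.3, -1.4, -1.3, 266.5, 3.4, 2.0, -0.3]
-20 [-1.3, -1.4, -1.4, -1.3, -1.3, -0.7, 1.0, -1.1]
-10 [47.6, 47.8, 48.3, 48.0, 48.7, 48.2, 49.0, 48.7]
```

Request:
carry_out(
  steps=[
    [0.1,0,0,0,0,0,0],
    [0.2,0,0,0,0,0,0],
    [0.32,0,0,0,0,0,0],
    [0.42,0,0,0,0,0,0],
    [0.455,0,0.05,0,0,0,0],
    [0.455,0,0.15,0,0,0,0],
    [0.455,0,0.25,0,0,0,0],
    [0.455,0,0.25,0,0,0,0],
  ],
)

```text
time: 8.48
ee_pos: [0.4285, 0.2667, 0.0697]
tool_rot: [-0.004, -0.097, 0.995, -0.001]
contact_force: [-0.7, -0.3, -0.7]
grip_width: 0.0003
grasp_force: 0.0
```

```bash
python3 -c "
from h import *
plan([.4333,.2671,.024],101.25)"
```

```text
ee [0.4285 0.2667 0.0697] F [-0.67 -0.26 -0.7 ] grip 0.0003 0.0 t 8.48
shift now-axes [-0.026 -0.002  0.228] turn [-0.004 -0.018 -0.004] shift target-axes [-0.024 -0.003  0.229]
```

Request:
carry_out(
  steps=[
    [-0.02,0,0.08,0,0,0,0],
    [-0.02,0,0.16,0,0,0,0],
    [-0.02,0,0.22,0,0,0,0],
    [-0.04,0,0.23,0,0,0,0],
    [-0.06,0,0.23,0,0,0,0],
    [-0.08,0,0.23,0,0,0,0],
    [-0.1,0,0.23,0,0,0,0],
    [-0.12,0,0.23,0,0,0,0],
    [-0.14,0,0.23,0,0,0,0],
    [-0.14,0,0.23,0,0,0,0],
  ],
)

```text
time: 9.32
ee_pos: [0.462, 0.2745, 0.029]
tool_rot: [0.001, -0.097, 0.995, 0.0]
contact_force: [-0.1, 0.5, -0.8]
grip_width: 0.0
grasp_force: 0.0
```

Request:
carry_out(
  steps=[
    [-0.02,0,0,0,0,0,0],
    [-0.04,0,0,0,0,0,0],
    [-0.06,0,0,0,0,0,0],
    [-0.08,0,0,0,0,0,0],
    [-0.1,0,0,0,0,0,0],
    [-0.1,0,0,0,0,0,0],
  ],
)

```text
time: 9.82
ee_pos: [0.4813, 0.2782, 0.0285]
tool_rot: [0.001, -0.097, 0.995, 0.0]
contact_force: [0.1, 0.3, 0.1]
grip_width: 0.0
grasp_force: 0.0
```

```bash
cat >> h.py <<'E'
def along():
    s=robot.get_state();d=np.array([.981,.194]);e=s['ee_pos'];F=s['contact_force']
    print('axis travel past contact mm',round(1e3*((e[:2]-np.array([.4686,.2741]))@d+.017),1),'lat',round(1e3*((e[:2]-np.array([.4686,.2741]))@[-.194,.981]),1),'z',round(e[2],4),'F along',round(-F[:2]@d,2),F.round(2),'t',s['time'])
E
python3 -c "
from h import *
along();plan([.4333,.2671,.024],101.25)"
```

```text
axis travel past contact mm 30.3 lat 1.6 z 0.0285 F along -0.14 [0.07 0.34 0.09] t 9.8167
ee [0.4813 0.2782 0.0285] F [0.07 0.34 0.09] grip 0.0 0.0 t 9.82
shift now-axes [ 0.246 -0.008  0.022] turn [ 0.     0.003 -0.005] shift target-axes [ 0.246 -0.008  0.022]
```

```bash
cat >> h.py <<'E'
def gap(cam='top'):
    W=cap(cam)['W'];Z=W[...,2];d=np.array([.981,.194]);o=np.array([.581,.295]);q=(W[...,:2]-o)@np.c_[d,[-.194,.981]]
    m=(Z>.045)&(Z<.058)&(q[...,0]>-.15)&(q[...,0]<-.004)&(abs(q[...,1])>.04)&(abs(q[...,1])<.085)
    print('front x from face mm',m.sum(),np.percentile(q[m][:,0]*1e3,[5,50,95]).round(1))
E
python3 -c "
from h import *
gap()
c=cap('wrist','w5.png')"
```

```text
front x from face mm 68 [-91.1 -85.5 -79.9]
```

View pics/w5.png

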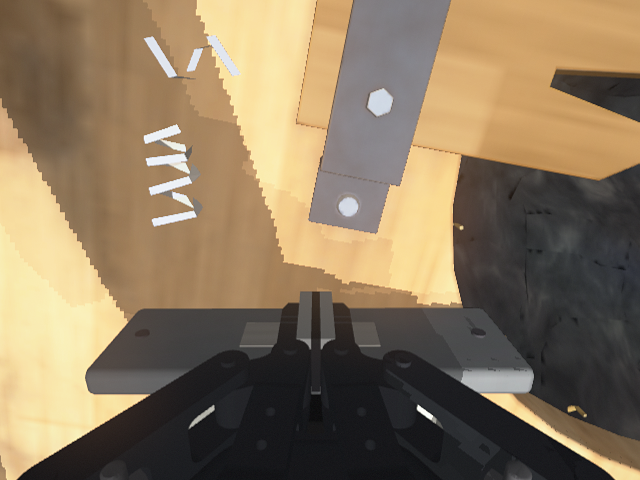

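The closed fingers are centred on the tray front at (316,300-350), and the tray has moved in about 30 mm. I'll keep pressing.

Request:
carry_out(
  steps=[
    [-0.015,0,0,0,0,0,0],
    [-0.03,0,0,0,0,0,0],
    [-0.045,0,0,0,0,0,0],
    [-0.06,0,0,0,0,0,0],
    [-0.075,0,0,0,0,0,0],
    [-0.09,0,0,0,0,0,0],
    [-0.09,0,0,0,0,0,0],
    [-0.09,0,0,0,0,0,0],
  ],
)

```text
time: 10.58
ee_pos: [0.4983, 0.2816, 0.0285]
tool_rot: [0.001, -0.097, 0.995, 0.0]
contact_force: [0.0, -0.0, 0.3]
grip_width: 0.0002
grasp_force: 0.0
```

Request:
carry_out(
  steps=[
    [-0.01,0,0,0,0,0,0],
    [-0.02,0,0,0,0,0,0],
    [-0.03,0,0,0,0,0,0],
    [-0.04,0,0,0,0,0,0],
    [-0.05,0,0,0,0,0,0],
    [-0.05,0,0,0,0,0,0],
    [-0.05,0,0,0,0,0,0],
  ],
)

```text
time: 11.17
ee_pos: [0.5072, 0.2833, 0.0282]
tool_rot: [-0.0, -0.097, 0.995, 0.0]
contact_force: [-2.4, -0.5, 1.7]
grip_width: 0.0001
grasp_force: 1.1
```

```bash
python3 -c "
from h import *
along();gap()"
```

```text
axis travel past contact mm 56.7 lat 1.6 z 0.0282 F along 2.45 [-2.4  -0.46  1.67] t 11.1667
front x from face mm 67 [-64.8 -60.1 -53.3]
```

Request:
carry_out(
  steps=[
    [-0.01,0,0,0,0,0,0],
    [-0.02,0,0,0,0,0,0],
    [-0.03,0,0,0,0,0,0],
    [-0.04,0,0,0,0,0,0],
    [-0.05,0,0,0,0,0,0],
    [-0.06,0,0,0,0,0,0],
    [-0.06,0,0,0,0,0,0],
  ],
)

```text
time: 11.8
ee_pos: [0.5194, 0.2857, 0.0282]
tool_rot: [0.0, -0.097, 0.995, 0.0]
contact_force: [-3.8, 0.1, 0.3]
grip_width: 0.0003
grasp_force: 1.5
```

Request:
carry_out(
  steps=[
    [-0.01,0,0,0,0,0,0],
    [-0.02,0,0,0,0,0,0],
    [-0.025,0,0,0,0,0,0],
    [-0.025,0,0,0,0,0,0],
  ],
)

```text
time: 12.13
ee_pos: [0.5241, 0.2867, 0.0282]
tool_rot: [-0.0, -0.097, 0.995, 0.0]
contact_force: [-5.2, 0.8, 0.9]
grip_width: 0.0001
grasp_force: 2.0
```

Request:
carry_out(
  steps=[
    [-0.01,0,0,0,0,0,0],
    [-0.02,0,0,0,0,0,0],
    [-0.025,0,0,0,0,0,0],
    [-0.025,0,0,0,0,0,0],
  ],
)

```text
time: 12.47
ee_pos: [0.5288, 0.2876, 0.0282]
tool_rot: [-0.0, -0.097, 0.995, 0.0]
contact_force: [-4.7, 0.8, 1.3]
grip_width: -0.0001
grasp_force: 2.2
```

Request:
carry_out(
  steps=[
    [-0.008,0,0,0,0,0,0],
    [-0.015,0,0,0,0,0,0],
    [-0.015,0,0,0,0,0,0],
  ],
)

```text
time: 12.72
ee_pos: [0.5316, 0.2882, 0.0282]
tool_rot: [-0.0, -0.097, 0.995, 0.0]
contact_force: [-4.6, -0.0, 0.8]
grip_width: 0.0002
grasp_force: 2.4
```

Request:
carry_out(
  steps=[
    [-0.008,0,0,0,0,0,0],
    [-0.01,0,0,0,0,0,0],
    [-0.01,0,0,0,0,0,0],
  ],
)

```text
time: 12.97
ee_pos: [0.5333, 0.2885, 0.0282]
tool_rot: [-0.0, -0.097, 0.995, 0.0]
contact_force: [-5.7, 0.6, 1.9]
grip_width: -0.0
grasp_force: 2.7
```

Request:
carry_out(
  steps=[
    [-0.005,0,0,0,0,0,0],
    [-0.01,0,0,0,0,0,0],
    [-0.01,0,0,0,0,0,0],
  ],
)

```text
time: 13.22
ee_pos: [0.5352, 0.2889, 0.0282]
tool_rot: [-0.001, -0.097, 0.995, 0.0]
contact_force: [-5.3, 0.0, 1.7]
grip_width: 0.0001
grasp_force: 2.8
```

Request:
carry_out(
  steps=[
    [-0.005,0,0,0,0,0,0],
    [-0.01,0,0,0,0,0,0],
    [-0.01,0,0,0,0,0,0],
  ],
)

```text
time: 13.47
ee_pos: [0.5371, 0.2893, 0.0282]
tool_rot: [-0.001, -0.097, 0.995, 0.0]
contact_force: [-5.8, -0.0, 2.6]
grip_width: -0.0003
grasp_force: 2.9
```

Request:
carry_out(
  steps=[
    [-0.005,0,0,0,0,0,0],
    [-0.01,0,0,0,0,0,0],
    [-0.01,0,0,0,0,0,0],
  ],
)

```text
time: 13.72
ee_pos: [0.539, 0.2897, 0.0282]
tool_rot: [-0.001, -0.097, 0.995, 0.0]
contact_force: [-5.5, 0.4, 2.3]
grip_width: -0.0
grasp_force: 2.9
```

Request:
carry_out(
  steps=[
    [-0.005,0,0,0,0,0,0],
    [-0.008,0,0,0,0,0,0],
    [-0.008,0,0,0,0,0,0],
  ],
)

```text
time: 13.97
ee_pos: [0.5405, 0.2899, 0.0282]
tool_rot: [-0.001, -0.097, 0.995, 0.0]
contact_force: [-6.3, 0.7, 1.4]
grip_width: 0.0003
grasp_force: 3.0
```

```bash
python3 -c "
from h import *
along();gap()"
```

```text
axis travel past contact mm 90.6 lat 1.6 z 0.0282 F along 6.02 [-6.27  0.66  1.36] t 13.9667
front x from face mm 69 [-31.5 -26.2 -20.3]
```

Request:
carry_out(
  steps=[
    [-0.005,0,0,0,0,0,0],
    [-0.008,0,0,0,0,0,0],
    [-0.008,0,0,0,0,0,0],
  ],
)

```text
time: 14.27
ee_pos: [0.5419, 0.2902, 0.0282]
tool_rot: [-0.001, -0.097, 0.995, 0.0]
contact_force: [-7.8, 0.5, 2.2]
grip_width: 0.0005
grasp_force: 3.2
```

Request:
carry_out(
  steps=[
    [-0.005,0,0,0,0,0,0],
    [-0.007,0,0,0,0,0,0],
    [-0.007,0,0,0,0,0,0],
  ],
)

```text
time: 14.52
ee_pos: [0.5432, 0.2905, 0.0281]
tool_rot: [-0.001, -0.097, 0.995, 0.0]
contact_force: [-7.0, -0.1, 2.6]
grip_width: 0.0001
grasp_force: 3.4
```

Request:
carry_out(
  steps=[
    [-0.003,0,0,0,0,0,0],
    [-0.005,0,0,0,0,0,0],
    [-0.005,0,0,0,0,0,0],
  ],
)

```text
time: 14.77
ee_pos: [0.544, 0.2906, 0.0282]
tool_rot: [-0.001, -0.097, 0.995, 0.0]
contact_force: [-6.8, -0.1, 3.9]
grip_width: -0.0003
grasp_force: 3.5
```

Request:
carry_out(
  steps=[
    [-0.003,0,0,0,0,0,0],
    [-0.006,0,0,0,0,0,0],
    [-0.006,0,0,0,0,0,0],
  ],
)

```text
time: 15.02
ee_pos: [0.5448, 0.2908, 0.0282]
tool_rot: [-0.001, -0.097, 0.995, -0.0]
contact_force: [-8.7, 0.1, 4.1]
grip_width: -0.0001
grasp_force: 4.0
```

Request:
carry_out(
  steps=[
    [-0.003,0,0,0,0,0,0],
    [-0.006,0,0,0,0,0,0],
    [-0.006,0,0,0,0,0,0],
  ],
)

```text
time: 15.27
ee_pos: [0.5453, 0.2909, 0.0282]
tool_rot: [-0.002, -0.097, 0.995, -0.0]
contact_force: [-9.3, -0.8, 4.6]
grip_width: -0.0001
grasp_force: 4.9
```

Request:
carry_out(
  steps=[
    [-0.003,0,0,0,0,0,0],
    [-0.006,0,0,0,0,0,0],
    [-0.006,0,0,0,0,0,0],
  ],
)

```text
time: 15.52
ee_pos: [0.5457, 0.291, 0.0281]
tool_rot: [-0.003, -0.097, 0.995, -0.0]
contact_force: [-11.3, -1.0, 7.5]
grip_width: -0.0
grasp_force: 5.8
```

Request:
carry_out(
  steps=[
    [-0.003,0,0,0,0,0,0],
    [-0.006,0,0,0,0,0,0],
    [-0.006,0,0,0,0,0,0],
  ],
)

```text
time: 15.77
ee_pos: [0.5462, 0.2911, 0.0281]
tool_rot: [-0.003, -0.097, 0.995, -0.0]
contact_force: [-12.7, -0.6, 8.8]
grip_width: -0.0002
grasp_force: 6.7
```

Request:
carry_out(
  steps=[
    [0.01,0,0,0,0,0,0],
    [0.02,0,0,0,0,0,0],
    [0.04,0,0,0,0,0,0],
    [0.06,0,0,0,0,0,0],
    [0.09,0,0,0,0,0,0],
    [0.12,0,0,0,0,0,0],
    [0.16,0,0,0,0,0,0],
    [0.2,0,0,0,0,0,0],
    [0.25,0,0,0,0,0,0],
    [0.25,0,0,0,0,0,0],
  ],
)

```text
time: 16.6
ee_pos: [0.4987, 0.2814, 0.0282]
tool_rot: [-0.001, -0.097, 0.995, -0.0]
contact_force: [-1.1, 0.2, -0.1]
grip_width: 0.0003
grasp_force: 0.0
```

```bash
python3 -c "
from h import *
along();gap();cap('top')
c=cap('wrist','w6.png')"
```

```text
axis travel past contact mm 48.0 lat 1.3 z 0.0282 F along 1.02 [-1.08  0.17 -0.14] t 16.6
front x from face mm 90 [-36.2 -31.2 -25.1]
```

View pics/w6.png

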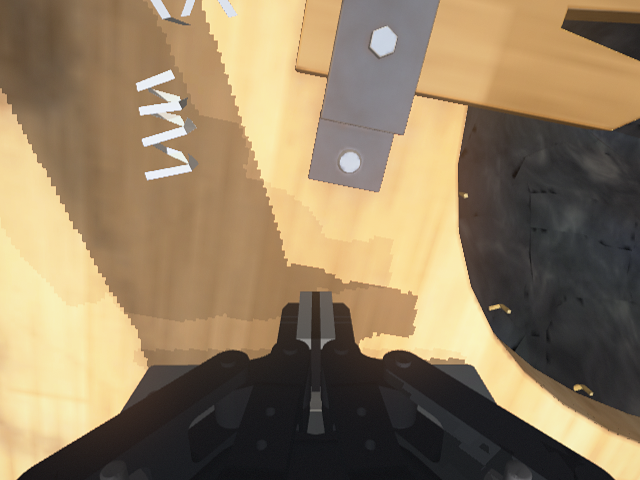

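The tray front at (120-495, 365-400) is well away from the fingers. It rests about 25 mm out, so it has caught. I'll lift away and check again.

Request:
carry_out(
  steps=[
    [0.05,0,-0.05,0,0,0,0],
    [0.1,0,-0.2,0,0,0,0],
    [0.1,0,-0.4,0,0,0,0],
    [0.1,0,-0.6,0,0,0,0],
    [0.1,0,-0.75,0,0,0,0],
    [0.1,0,-0.75,0,0,0,0],
    [0.1,0,-0.75,0,0,0,0],
    [0.1,0,-0.75,0,0,0,0],
    [0.1,0,-0.75,0,0,0,0],
    [0.1,0,-0.75,0,0,0,0],
  ],
)

```text
time: 17.58
ee_pos: [0.4802, 0.2776, 0.1764]
tool_rot: [-0.002, -0.097, 0.995, -0.001]
contact_force: [-0.2, -0.3, -0.0]
grip_width: -0.0003
grasp_force: 0.0
```

```bash
python3 -c "
from h import *
gap();along();cap('wrist','w7.png');cap('scene','s7.png')"
```

```text
front x from face mm 94 [-36.  -31.1 -25.4]
axis travel past contact mm 29.2 lat 1.3 z 0.1766 F along 0.26 [-0.24 -0.14  0.03] t 17.6333
```

View pics/s7.png

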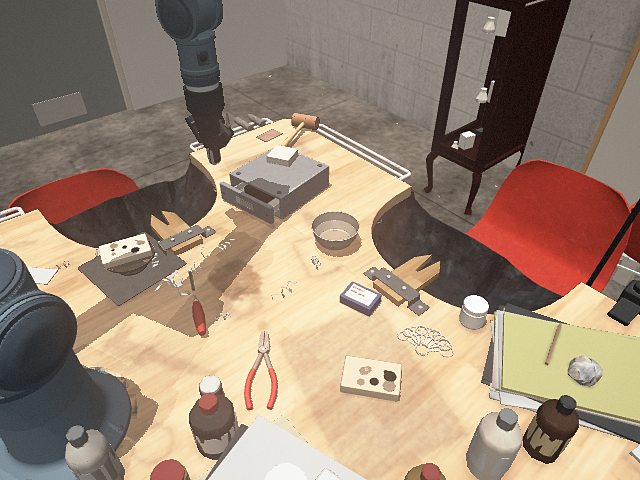

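The tray is held nearly in, and the other things are where they were. I need to tell whether the dark patch at (268,188) is the block or a shadow.

```bash
python3 - <<'E'
from h import *
c=cap('scene');W=c['W'];d=np.array([.981,.194]);o=np.array([.581,.295]);q=(W[...,:2]-o)@np.c_[d,[-.194,.981]]
for v,u in [(183,265),(188,268),(192,275),(196,262),(199,270),(188,285),(188,250)]: print(u,v,c['img'][v,u],(q[v,u]*1e3).round(1),(W[v,u,2]*1e3).round(1))
w=cap('wrist');W=w['W'];q=(W[...,:2]-o)@np.c_[d,[-.194,.981]]
for a in range(-40,30,5):
    m=(q[...,0]*1e3>a)&(q[...,0]*1e3<=a+5)&(abs(q[...,1])<.03)
    print(a,m.sum(),(np.percentile(W[m][:,2],[10,50,90])*1e3).round(1) if m.any() else '',w['img'][m].mean(0).round() if m.any() else '')
im=cv2.resize(c['img'][140:230,200:350][:,:,::-1],None,fx=5,fy=5);cv2.imwrite('pics/s8.png',im)
E
```

```text
265 183 [128 121 113] [ 27.6 -14.2] 64.1
268 188 [129 119 116] [ 14.5 -36.9] 65.7
275 192 [130 123 116] [ 15.6 -58.9] 62.6
262 196 [80 63 53] [  1.8 -26.3] 44.2
270 199 [79 58 48] [ 24.9 -30. ] 23.9
285 188 [128 115 110] [ 41.6 -68.5] 64.5
250 188 [79 60 50] [ 9.6 23. ] 43.1
-40 533 [-2.  -0.6 33.2] [146. 121.  93.]
-35 1425 [-1.3 22.7 49.3] [106.  93.  81.]
-30 35 [52.8 53.5 54. ] [113. 114. 113.]
-25 13 [52.9 53.6 53.9] [105. 105. 105.]
-20 0  
-15 0  
-10 0  
-5 1 [16.9 16.9 16.9] [158. 154. 148.]
0 12 [16.2 27.  38.3] [63. 60. 55.]
5 0  
10 0  
15 0  
20 0  
25 0
```

View pics/s8.png

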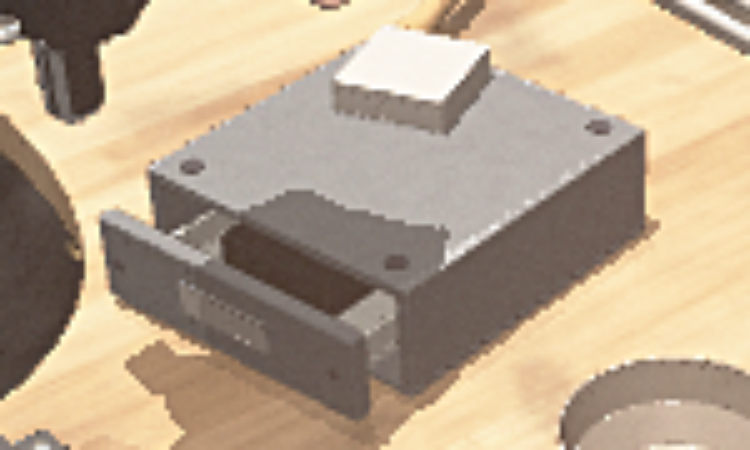

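The block is seen at (225-370, 225-305) of the crop, lying flat in the tray with its top at 43-44 mm. The dark area on the roof is only the arm's shadow.

```bash
python3 -c "
from cell import robot
print(robot.job_done())"
```

```text
the job is handed in; nothing more can be done
None
```

The charcoal block lies flat in the tray, and the tray is latched and stays in about 25 mm out. The highest pressing force read was about 13 N (15.5 N counting the vertical part), the other things were left where they were, and the job is handed in.

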